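# Clear the corked filling spout

## Task

One of the two steel filling spouts on the market stall has a cork stuck in it. Take the red-handled wooden pusher out of the tool block and push the cork down and out of the bottom of the spout into the blue tray beneath. Leave the pusher hanging in that spout by its collar, let go of it, and do not disturb the salsa jar.

Things in the scene. Friction and masses are not known exactly. Their poses are not given: they have to be found in the camera images.
- pusher: Round wooden pusher, 150 g. Origin: centre of its lower end, z up. Shaft 24 wide from 0 to 78 mm, collar 68 wide to 86 mm, red handle 28 wide to 138 mm (grip here). Hangs by its collar in a 34 mm hole of a fixed wooden block (85 x 190, 85 mm high): lift 80 mm straight up to clear it. A black-handled probe of the same height hangs 94 mm away: not wanted.
- cork: Brown cork, 38 mm across, 36 mm long, 15 g. Origin at its middle, z along its axis. It starts upright inside the spout, its top 8 to 14 mm below the mouth, held by three sprung rubber pads (4 to 12 N shifts it). It falls free once its top is pushed 43 mm or more below the mouth.
- spout: The corked spout: upright steel tube on a fixed stand. Origin on the tube's axis at table level, z up. Tube 52 mm outside, bore 44, from 75 up to 140 mm (mouth); posts at y +-56 mm, 118 high. Below: blue tray 130 x 130, wall 22 high, floor at 6 mm. With its collar on the mouth the pusher's end is at 62 mm. A like but empty spout stands near: not wanted.
- jar: Closed salsa jar, brick red with a red cap, 68 mm across, 95 mm high, loose on the table beyond the work. Origin at the centre of its underside, z up. A bystander.
There are look-alikes about, which are no part of the job. What is shaped like the pusher but green or yellow is not meant.

How it is judged:
On the way, in this order (a step that is already met when the one before it is completed fails the run):
1. the pusher's lower end is in the mouth of the corked spout, the cork still inside (horizontal distance between pusher and spout below 0.02 m and z of pusher in the frame of spout below 0.142 m and z of cork in the frame of spout above 0.07 m).
2. the pusher has gone on down the spout and the cork has dropped out of the bottom (horizontal distance between pusher and spout below 0.02 m and z of pusher in the frame of spout below 0.11 m and z of cork in the frame of spout below 0.045 m), for 0.1 s.
At the end, for the whole second after the job is handed in: The cork lies at rest in the blue tray under its spout (middle within the tray and lower than 45 mm above the table), and the pusher hangs at rest, released, in the same spout: within 20 mm of its axis, upright within 10 degrees, its collar on the mouth to within 10 mm (x of cork in the frame of spout between -0.065 and 0.065 m and y of cork in the frame of spout between -0.065 and 0.065 m and z of cork in the frame of spout below 0.045 m and linear speed of cork below 0.05 m/s and horizontal distance between pusher and spout below 0.02 m and z of pusher in the frame of spout below 0.072 m and angle between pusher's own z axis and vertical below 0.175 rad and linear speed of pusher below 0.03 m/s); the robot touches nothing.
It fails at once if the salsa jar is shifted by more than 30 mm or tipped (distance of jar from where it was at the start of the episode above 0.03 m or angle between jar's own z axis and vertical above 0.35 rad).
It also fails if it takes over 40 s, if anything falls off the work surface, if the arm or the gripper's body presses on something with over 40 N, if the wrist force passes 120 N, or if a joint passes its speed limit or range.

## Robot

A 7-joint arm with a two-finger parallel gripper is mounted at the origin on the work surface. World frame = base frame: x ahead of the robot, y to its left, z up, the work surface at z = 0. Lengths are in m, angles in rad, forces in N, time in s.
With the tool pointing down it reaches from about 0.4 to 0.85 m from the base axis. Payload 4.5 kg.
Tool frame: the origin (TCP) lies at the very end of the fingers, on their centre line; the grasp point (between the pads) lies 19 mm behind it; z points along the fingers, y is the direction in which the jaws open and shut (so a half turn about z gives the same grasp; the last joint's range is limited). The gripper opens to 88 mm and grips with 3 to 60 N. Pads are 18 mm wide; open, the fingers measure 123 mm over their backs; the gripper's body (75 mm by 187 mm) begins 45 mm behind the grasp point.
Start: joints at [-1.072, 0.689, -0.195, 1.565, 0.157, 0.902, -0.215], TCP at [0.28, 0.559, 0.239] pointing down, gripper open.
Joint ranges: [-3.01, 3.01], [-0.46, 2.08], [-1.47, 1.51], [0.13, 2.56], [-1, 4.14], [0.04, 2.09], [-2.66, 2.66]. Speed limits (rad/s): [2.57, 2.57, 3.14, 3.14, 3.14, 3.14, 3.14].

## Interface

Orientations are given as a unit quaternion [x, y, z, w].
In Python, from plant import telemetry, imaging, r gives the robot as it stands.
- The arm moves only by the shell command python3 -m creep 'ROWS' [FORCE]. ROWS is JSON, a list of rows, each a list of 5 numbers: the closure in counts, from 0 (fully open) to 255 (shut), then the shift along the tool's x, y, z in m, then the turn about the tool's z in degrees. In form: [[fingers, x, y, z, yaw], ...]. A call has 1 to 10 rows; each row is the pose to reach, as a shift and turn from the pose commanded when the call began, along the tool's axes at that moment; what a row does not reach only later rows make up. A row lasts 1/8 s, in which the tool goes at most 62.5 mm and 10.7 degrees, less where a joint would pass 70% of its speed; a pose out of reach is approached as far as the arm can. A call with a gripper value outside its range is refused whole. The fingers move at their own pace and stop on an object; FORCE is the grip in N (left out, the last holds). Time passes only in rows, so rows that repeat a pose let the fingers close. It gives the time, the measured TCP pose, the force and the opening at its end, in the units of the state.
- telemetry.get_state(): the state, without advancing time (a new reading comes with each control period).
- imaging.snapshot(name): name is "scene" or "top" or "wrist"; returns a dict with "image" (420x560x3 uint8, blue, green, red), "camera_matrix" (3x3 intrinsics, pixels), "distortion" ([k1, k2, p1, p2, k3] as OpenCV has them; the pictures are not rectified), "R" (3x3) and "t" (3): a world point X has camera coordinates R X + t; the wrist camera has in their place "hand_eye" (4x4, takes a point from camera to tool coordinates, whose origin is the TCP and whose axes are the flange's). Camera axes: x right, y down, z forward; pixel columns grow to the right and rows downward; lengths in m; the calibration is good to about 2 mm. A picture is of the moment at which its call begins: read the wrist's pose just before it. There is no depth.
- r.finish_job(): hands the job in, once; it reports no verdict.
Trained networks look in a picture, given as the dict that the camera call returned (one of the last four; its "shot" number tells which), for a name from the list of things; names that differ only in an ending like _2 or _b are one class to them, and where a whole thing is asked for, a point or a joint stands for the part that bears it (a point fixed in the world has none). Each returns a list of dicts, best first, with "score" (0 to 1); they miss things now and then, are a little off and sometimes report something else, mostly with a low value. They report only what shows in the picture. A call takes as long as a camera call. They do not tell look-alikes from the thing itself.
- imaging.boxes_of(picture, target): "rect" ([left, top, right, bottom] in pixels, round what is visible of it).
- imaging.trace(picture, target): "pixels" (420x560 bool, what is visible of it) and "rect" ([left, top, right, bottom] in pixels, round what is visible of it).
- imaging.place_of(picture, target): "location" ([row, column] in pixels: a listed point, or the origin of a listed thing).
The state is a dict: "clock": time; "q": joint angles; "qd": joint speeds; "joint_torque": joint torques, N m; "tool_pos": TCP position; "eef_rot": TCP orientation; "contact_force": force on the tool from outside, world axes, zero at the start; "moment": the same for the moment, N m; "opening": opening from 0.0 (shut) to 1.0 (fully open).
Only numpy, scipy, OpenCV 4.12 (cv2) and the standard library are available. Lean on these libraries where they do the work, as an engineer would, in place of code of your own. Each camera call takes 0.05 s, during which the arm holds its last target.

## Working session

There is one attempt and no reset: what is moved stays moved. The work goes in short steps, Python scripts to look and compute and a shell command to move; the robot and the scene stay as the last step left them, time stands still between calls to the robot, and variables do not carry over. Pictures are saved under pics/ and viewed, and the job is handed in when it is done.

```bash
ls; mkdir -p pics; cat > h.py <<'E'
import numpy as np, cv2
from plant import telemetry, imaging, r
def snap(n):
    s=telemetry.get_state(); p=imaging.snapshot(n); p['state']=s; return p
E
python3 - <<'E'
from h import *
s=telemetry.get_state(); print(s)
for n in ['scene','top','wrist']:
    p=snap(n); cv2.imwrite(f'pics/{n}0.png',p['image'])
    for t in ['pusher','cork','spout','jar']:
        print(n,t,[(np.round(d['location'],1),round(d['score'],2)) for d in imaging.place_of(p,t)])
    if n!='wrist': print(p['camera_matrix'],p['distortion'],p['R'],p['t'])
    else: print(p['hand_eye'])
E
```

```text
pics
{'clock': 0.0, 'q': array([-1.07220078,  0.68998285, -0.19449711,  1.56633397,  0.15727909,
        0.90246895, -0.21507305]), 'qd': array([ 9.46653183e-04,  4.81291425e-04,  9.33364633e-04, -6.87226165e-05,
       -3.55962929e-04,  3.70790088e-04,  2.02502927e-04]), 'joint_torque': array([-2.69878374e-04, -5.27564979e+01, -1.26706615e+00, -1.53421909e+01,
       -5.26655337e-02,  6.76082738e-03,  1.59438055e-04]), 'tool_pos': array([0.27991809, 0.55811784, 0.23791297]), 'eef_rot': array([ 2.30270476e-01,  9.73126247e-01, -8.90332811e-04, -1.48473962e-04]), 'contact_force': array([-0.33290809,  0.54617887,  1.04947471]), 'moment': array([-0.04552849, -0.02529687,  0.02517071]), 'opening': 0.9966582809473155}
scene pusher [(array([299.3, 423.1]), 0.87), (array([259.9, 384.1]), 0.82), (array([248.3, 334. ]), 0.79), (array([287.3, 349.2]), 0.58), (array([272.8, 291.1]), 0.56)]
scene cork [(array([184.4, 281. ]), 0.45)]
scene spout [(array([216.9, 284. ]), 0.77)]
scene jar [(array([297.9, 243.4]), 0.76)]
[[387.38431643   0.         282.16923105]
 [  0.         387.38431643 207.80770
[... 551 characters left out ...]
62)]
[[404.96372055   0.         282.67324235]
 [  0.         404.96372055 210.07442607]
 [  0.           0.           1.        ]] [-0.0665795  0.         0.         0.         0.       ] [[ 0.08365711 -0.99648601  0.00413861]
 [-0.97222023 -0.08252964 -0.21903581]
 [ 0.21860768  0.01430026 -0.97570804]] [-0.0289787   0.62179044  0.77322511]
wrist pusher [(array([343.2, 199.7]), 0.68)]
wrist cork []
wrist spout []
wrist jar []
[[ 2.00621706e-04 -9.62658780e-01 -2.70717627e-01  7.10134445e-02]
 [ 9.99999661e-01 -2.31121334e-05  8.23259051e-04  5.62059296e-04]
 [-7.98774415e-04 -2.70717700e-01  9.62658449e-01 -1.45817970e-01]
 [ 0.00000000e+00  0.00000000e+00  0.00000000e+00  1.00000000e+00]]
```

View pics/scene0.png

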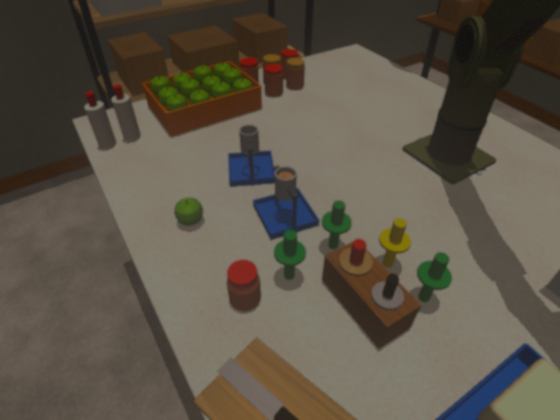

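View pics/top0.png

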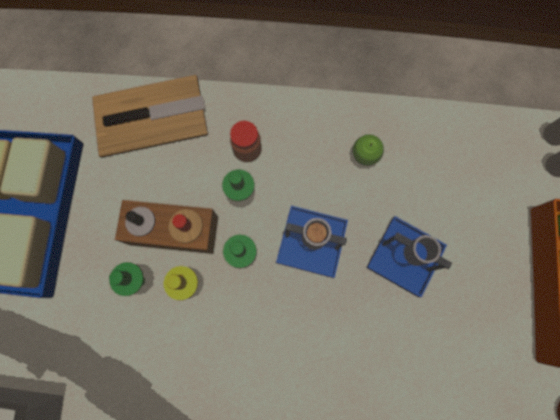

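View pics/wrist0.png

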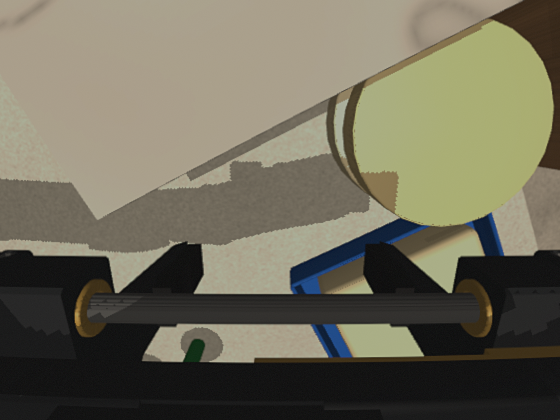

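```bash
python3 - <<'E'
import cv2
t=cv2.imread('pics/top0.png'); s=cv2.imread('pics/scene0.png')
cv2.imwrite('pics/c_top.png',cv2.resize(t[170:300,110:360],None,fx=3.2,fy=3.2,interpolation=cv2.INTER_CUBIC))
cv2.imwrite('pics/c_sc.png',cv2.resize(s[160:310,240:440],None,fx=4,fy=4,interpolation=cv2.INTER_CUBIC))
E
```

```text
(no output)
```

View pics/c_top.png

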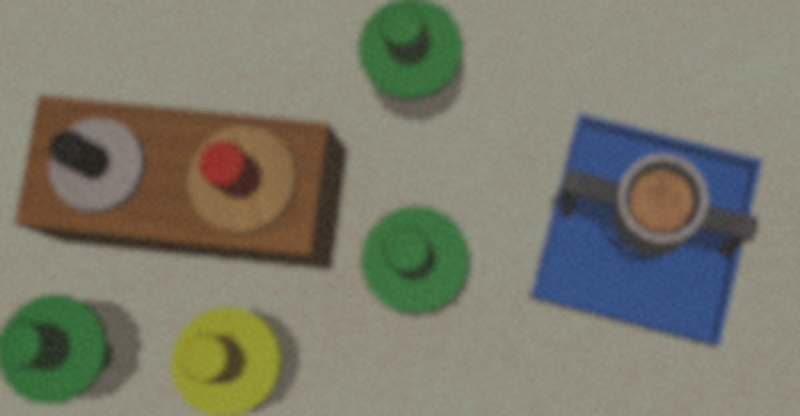

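View pics/c_sc.png

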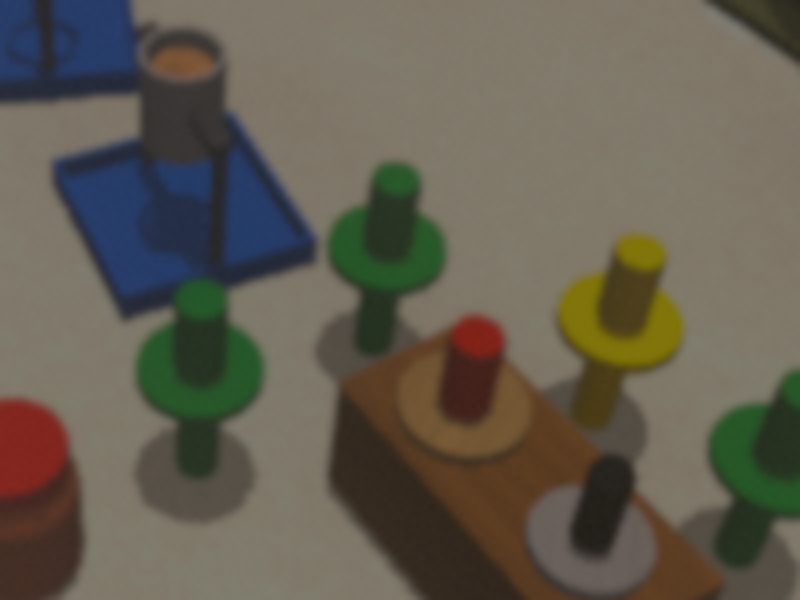

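```bash
cat >> h.py <<'E'
def ray(p,uv):
    n=cv2.undistortPoints(np.float64([[uv]]),p['camera_matrix'],p['distortion'])[0,0]
    R=np.array(p['R']);t=np.array(p['t'])
    if 'hand_eye' in p and p.get('R') is None: raise 0
    return -R.T@t, R.T@np.r_[n,1]
def atz(p,uv,z):
    c,d=ray(p,uv); return c+d*(z-c[2])/d[2]
def tri(a,ua,b,ub):
    c1,d1=ray(a,ua);c2,d2=ray(b,ub);d1/=np.linalg.norm(d1);d2/=np.linalg.norm(d2)
    s=np.linalg.lstsq(np.c_[d1,-d2],c2-c1,rcond=None)[0]
    x,y=c1+s[0]*d1,c2+s[1]*d2
    return (x+y)/2,np.linalg.norm(x-y)
E
python3 - <<'E'
from h import *
T=snap('top');S=snap('scene')
ct=lambda u,v:(110+(u+.5)/3.2-.5,170+(v+.5)/3.2-.5)
cs=lambda u,v:(240+(u+.5)/4-.5,160+(v+.5)/4-.5)
for n,a,b,z in [('redtop',(222,160),(476,337),.145),('redcollar',(241,178),(466,403),.093),('mouth',(663,200),(182,52),.14),('blackcollar',(95,164),(592,537),.093),('greenA_top',(404,25),(201,299),.138),('greenB_top',(408,250),(397,180),.138),('yellowtop',(207,357),(640,251),.138),('greenCtop',(20,347),None,.138),('jarcap',None,(20,447),.095)]:
    o=[]
    if a: o.append(atz(T,ct(*a),z))
    if b: o.append(atz(S,cs(*b),z))
    if a and b: o+=list(tri(T,ct(*a),S,cs(*b)))
    print(n,[np.round(x,4) for x in o])
for uv in [(39,97),(331,126),(313,254),(17,223)]: print('block',np.round(atz(T,ct(*uv),.085),4))
for uv in [(581,116),(760,160),(718,345),(532,297)]: print('tray',np.round(atz(T,ct(*uv),.022),4))
print('empty',atz(T,(427,248),.14), 'post', atz(T,ct(570,185),.118),atz(T,ct(748,225),.118))
from scipy.spatial.transform import Rotation as Ro
print(Ro.from_quat(telemetry.get_state()['eef_rot']).as_matrix())
E
```

```text
redtop [array([0.57  , 0.2153, 0.145 ]), array([0.5702, 0.2156, 0.145 ]), array([0.5701, 0.2154, 0.1447]), np.float64(0.0001)]
redcollar [array([0.5689, 0.2159, 0.093 ]), array([0.5675, 0.216 , 0.093 ]), array([0.5684, 0.2161, 0.0938]), np.float64(0.001)]
mouth [array([ 0.5692, -0.0451,  0.14  ]), array([ 0.5696, -0.0469,  0.14  ]), array([ 0.5696, -0.0456,  0.1406]), np.float64(0.0015)]
blackcollar [array([0.5698, 0.3098, 0.093 ]), array([0.5688, 0.309 , 0.093 ]), array([0.5696, 0.3094, 0.0942]), np.float64(0.0001)]
greenA_top [array([0.6635, 0.1183, 0.138 ]), array([0.6649, 0.1199, 0.138 ]), array([0.6641, 0.1186, 0.1363]), np.float64(0.0)]
greenB_top [array([0.5274, 0.1011, 0.138 ]), array([0.5292, 0.1038, 0.138 ]), array([0.5275, 0.1016, 0.1355]), np.float64(0.0006)]
yellowtop [array([0.4558, 0.2101, 0.138 ]), array([0.4559, 0.2119, 0.138 ]), array([0.4554, 0.2108, 0.1369]), np.float64(0.0011)]
greenCtop [array([0.4514, 0.3202, 0.138 ])]
jarcap [array([0.7708, 0.1224, 0.095 ])]
block [0.6116 0.3567 0.085 ]
block [0.6086 0.165  0.085 ]
block [0.5261 0.1664 0.085 ]
block [0.5291 0.3569 0.085 ]
tray [0.6435 0.0061 0.022 ]
tray [ 0.6231 -0.1185  0.022 ]
tray [ 0.4954 -0.097   0.022 ]
tray [0.5169 0.0289 0.022 ]
empty [ 0.5562303  -0.25419022  0.14      ] post [0.5774645 0.0099574 0.118    ] [ 0.56207055 -0.09894575  0.118     ]
[[-8.93919956e-01  4.48226629e-01  3.74776657e-05]
 [ 4.48226630e-01  8.93919951e-01  9.31364795e-05]
 [ 8.24421719e-06  1.00055045e-04 -9.99999995e-01]]
```

The candidates in the top picture are:
- **Red handle in the block:** (179,220). This is the pusher, described as red-handled and in the block.
- **Black probe:** (134,217).
- **Green look-alikes:** (236,178), (237,248) and (116,278).
- **Yellow look-alike:** (175,281).

The spouts are at (317,232), where a brown cork is visible in the bore, and at (427,248), which is empty. The crops confirm the red pusher at (0.570, 0.2155) and the corked spout at (0.5695, -0.046).

Next I move above the pusher, keeping the current yaw.

```bash
python3 -m creep '[[0,-0.03,-0.013,0,0],[0,-0.075,-0.032,0,0],[0,-0.125,-0.053,0,0],[0,-0.175,-0.075,0,0],[0,-0.225,-0.096,0,0],[0,-0.275,-0.117,0,0],[0,-0.325,-0.139,0,0],[0,-0.37,-0.158,0,0],[0,-0.4,-0.171,0,0],[0,-0.413,-0.176,0,0]]' 40
python3 - <<'E'
from h import *
from scipy.spatial.transform import Rotation as Ro
p=snap('wrist'); s=p['state']; print(s['clock'],s['tool_pos'],s['eef_rot'])
cv2.imwrite('pics/w1.png',p['image'])
# predicted pixels
M=np.eye(4);M[:3,:3]=Ro.from_quat(s['eef_rot']).as_matrix();M[:3,3]=s['tool_pos']
W=np.linalg.inv(M@p['hand_eye'])
for X in [(.57,.2155,.145),(.57,.2155,.093)]:
    print(cv2.projectPoints(np.float64([X]),cv2.Rodrigues(W[:3,:3])[0],W[:3,3],p['camera_matrix'],p['distortion'])[0].ravel())
E
```

```text
clock: 2.1
tool_pos: [0.5717, 0.214, 0.2386]
eef_rot: [0.232, 0.973, -0.0, 0.0]
contact_force: [-0.1, 0.7, -1.0]
opening: 0.997
2.1 [0.57172809 0.21395253 0.23860579] [ 2.31994511e-01  9.72716976e-01 -3.80113008e-04  2.94958664e-04]
[282.86789827 210.10555857]
[282.87866005 196.00498809]
```

View pics/w1.png

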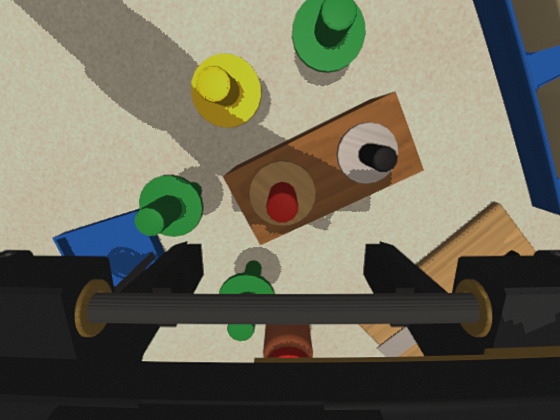

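The wrist view shows the red handle top at (283,207). I predicted (283,210), so the position agrees to about 1 mm. I descend and grip.

```bash
python3 -m creep '[[0,0.002,0.001,0.03,0],[0,0.002,0.001,0.07,0],[0,0.002,0.001,0.105,0],[0,0.002,0.001,0.125,0],[0,0.002,0.001,0.134,0],[0,0.002,0.001,0.134,0],[255,0.002,0.001,0.134,0],[255,0.002,0.001,0.134,0],[255,0.002,0.001,0.134,0],[255,0.002,0.001,0.134,0]]' 50
```

```text
clock: 3.4
tool_pos: [0.5692, 0.218, 0.105]
eef_rot: [0.23, 0.973, 0.0, 0.0]
contact_force: [-0.4, -0.9, 0.2]
opening: 0.569
```

```bash
python3 -m creep '[[255,0,0,0,0],[255,0,0,0,0],[255,0,0,0,0],[255,0,0,0,0],[255,0,0,0,0]]' 50
```

```text
clock: 4.03
tool_pos: [0.5688, 0.2174, 0.1047]
eef_rot: [0.23, 0.973, -0.001, -0.0]
contact_force: [-1.7, -2.6, 0.7]
opening: 0.303
```

```bash
python3 -m creep '[[255,0,0,-0.01,0],[255,0,0,-0.03,0],[255,0,0,-0.055,0],[255,0,0,-0.08,0],[255,0,0,-0.11,0],[255,0,0,-0.14,0],[255,0,0,-0.165,0],[255,0,0,-0.175,0],[255,0,0,-0.175,0]]' 50
python3 - <<'E'
from h import *
for n in ['scene','wrist']:
    p=snap(n); cv2.imwrite(f'pics/{n}2.png',p['image'])
E
```

```text
clock: 5.15
tool_pos: [0.5693, 0.2186, 0.2801]
eef_rot: [0.23, 0.973, 0.001, 0.0]
contact_force: [0.2, 0.9, -1.3]
opening: 0.304
```

View pics/scene2.png

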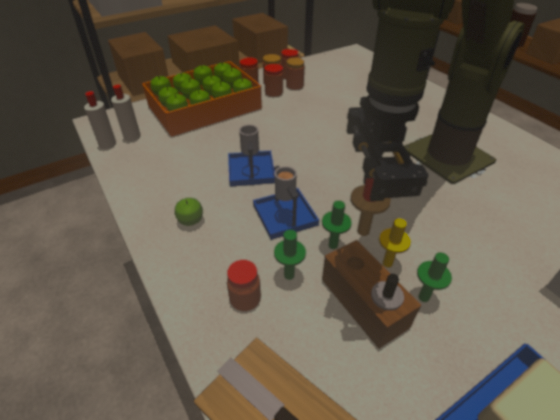

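The scene view shows the pusher hanging straight in the gripper at about (368,205), with its hole empty. The jar at (243,283) and the green ones haven't moved. I carry it over the spout.

```bash
python3 -m creep '[[255,-0.006,-0.012,0,0],[255,-0.02,-0.04,0,0],[255,-0.036,-0.072,0,0],[255,-0.053,-0.106,0,0],[255,-0.071,-0.142,0,0],[255,-0.088,-0.176,0,0],[255,-0.103,-0.206,0,0],[255,-0.113,-0.226,0,0],[255,-0.118,-0.236,0,0],[255,-0.118,-0.236,0,0]]' 50
python3 - <<'E'
from h import *
print(telemetry.get_state()['tool_pos'])
for n in ['scene','top','wrist']:
    p=snap(n); cv2.imwrite(f'pics/{n}3.png',p['image'])
i=cv2.imread('pics/scene3.png')[90:240,200:400]; j=cv2.imread('pics/wrist3.png')
cv2.imwrite('pics/c3.png',cv2.resize(i,None,fx=4,fy=4,interpolation=cv2.INTER_CUBIC))
E
```

```text
clock: 6.5
tool_pos: [0.5685, -0.0467, 0.2793]
eef_rot: [0.231, 0.973, -0.0, -0.0]
contact_force: [-0.1, -1.0, -2.2]
opening: 0.302
[ 0.56847369 -0.04669051  0.27931733]
```

View pics/c3.png

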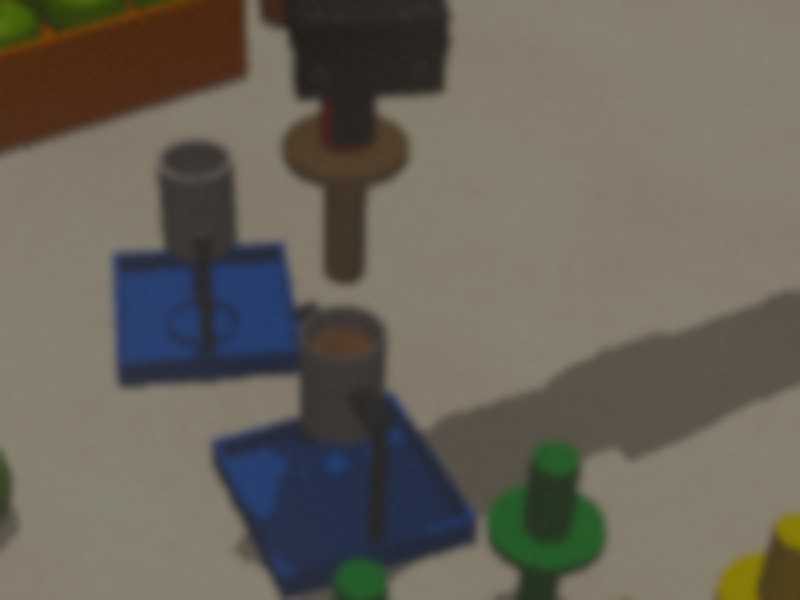

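View pics/wrist3.png

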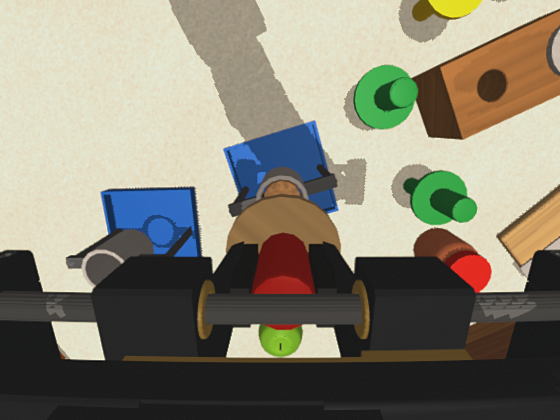

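View pics/top3.png

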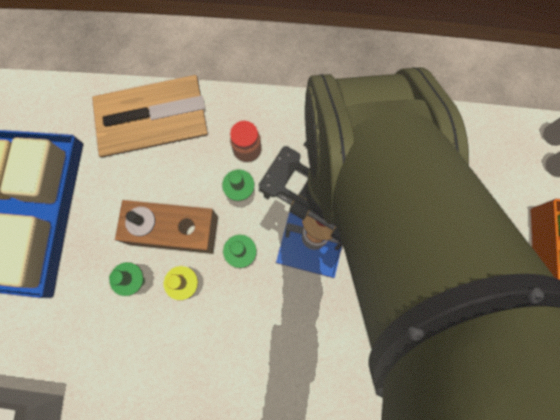

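```bash
python3 - <<'E'
from h import *
p=snap('scene')
for X in [(.5695,-.0457,.182),(.5695,-.0457,.14),(.5685,-.0467,.182),(.5685,-.0467,.26)]:
    print(X,cv2.projectPoints(np.float64([X]),cv2.Rodrigues(p['R'])[0],p['t'],p['camera_matrix'],p['distortion'])[0].ravel())
E
```

```text
(0.5695, -0.0457, 0.182) [285.63663181 158.3218863 ]
(0.5695, -0.0457, 0.14) [285.44652783 172.87241625]
(0.5685, -0.0467, 0.182) [285.7709046  157.95540446]
(0.5685, -0.0467, 0.26) [286.16589673 128.26934704]
```

```bash
python3 -m creep '[[255,0,0.001,0.01,0],[255,0,0.001,0.022,0],[255,0,0.001,0.034,0],[255,0,0.001,0.042,0],[255,0,0.001,0.047,0],[255,0,0.001,0.047,0]]' 55
```

```text
clock: 7.45
tool_pos: [0.5691, -0.0449, 0.2324]
eef_rot: [0.23, 0.973, 0.0, -0.0]
contact_force: [-0.9, 0.2, -2.0]
opening: 0.304
```

Free entry: the lower end is at about z = 0.135, with no contact force. I push on down.

```bash
python3 -m creep '[[255,0,0,0.006,0],[255,0,0,0.013,0],[255,0,0,0.02,0],[255,0,0,0.027,0],[255,0,0,0.034,0],[255,0,0,0.041,0],[255,0,0,0.048,0],[255,0,0,0.055,0],[255,0,0,0.06,0],[255,0,0,0.06,0]]' 55
python3 - <<'E'
from h import *
for n in ['scene','wrist']:
    p=snap(n); cv2.imwrite(f'pics/{n}4.png',p['image'])
    print(n,[(np.round(d['location'],1),round(d['score'],2)) for d in imaging.place_of(p,'cork')])
i=cv2.imread('pics/scene4.png')[90:240,200:400]
cv2.imwrite('pics/c4.png',cv2.resize(i,None,fx=4,fy=4,interpolation=cv2.INTER_CUBIC))
E
```

```text
clock: 8.7
tool_pos: [0.5689, -0.0449, 0.1721]
eef_rot: [0.23, 0.973, -0.0, -0.001]
contact_force: [0.9, -0.4, -1.7]
opening: 0.304
scene [(array([208.2, 284.8]), 0.64)]
wrist [(array([193.7, 282. ]), 0.71)]
```

View pics/c4.png

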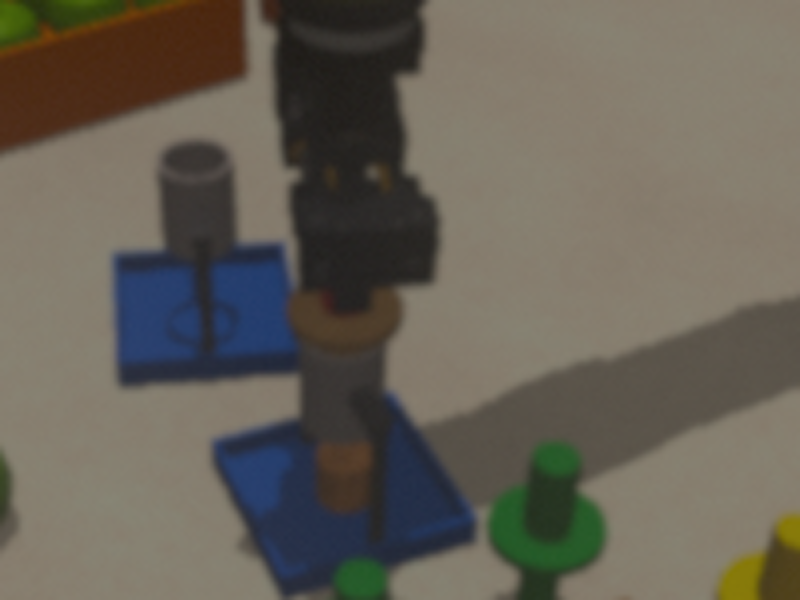

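The cork stands in the tray at about (285,209), below the tube. I lower the pusher until the collar is nearly seated, then open.

```bash
python3 -m creep '[[255,0,0,0.005,0],[255,0,0,0.009,0],[255,0,0,0.011,0],[255,0,0,0.011,0]]' 55; python3 -m creep '[[0,0,0,0,0],[0,0,0,0,0],[0,0,0,0,0],[0,0,0,0,0],[0,0,0,0,0],[0,0,0,0,0],[0,0,0,0,0],[0,0,0,0,0]]' 20
```

```text
clock: 9.4
tool_pos: [0.5691, -0.0449, 0.1614]
eef_rot: [0.23, 0.973, -0.0, -0.0]
contact_force: [-0.3, -0.1, -2.1]
opening: 0.306
clock: 10.4
tool_pos: [0.5692, -0.0449, 0.1617]
eef_rot: [0.23, 0.973, 0.0, 0.0]
contact_force: [0.5, -0.0, 0.4]
opening: 0.996
```

```bash
python3 -m creep '[[0,0,0,-0.015,0],[0,0,0,-0.04,0],[0,0,0,-0.08,0],[0,0,0,-0.12,0],[0,0,0,-0.15,0],[0,0,0,-0.15,0],[0,0,0,-0.15,0],[0,0,0,-0.15,0]]'
python3 - <<'E'
from h import *
S=snap('scene'); cv2.imwrite('pics/scene5.png',S['image'])
p=snap('wrist'); cv2.imwrite('pics/wrist5.png',p['image'])
for t in ['cork','jar','pusher']: print(t,[(np.round(d['location'],1),round(d['score'],2)) for d in imaging.place_of(S,t)])
i=cv2.imread('pics/scene5.png')[140:310,200:400]
cv2.imwrite('pics/c5.png',cv2.resize(i,None,fx=3.5,fy=3.5,interpolation=cv2.INTER_CUBIC))
E
```

```text
clock: 11.4
tool_pos: [0.5685, -0.0449, 0.3107]
eef_rot: [0.23, 0.973, -0.0, -0.001]
contact_force: [0.3, -0.6, -0.4]
opening: 0.998
cork [(array([208.9, 286. ]), 0.56)]
jar [(array([299.3, 245.1]), 0.79)]
pusher [(array([273.4, 289.2]), 0.91), (array([249.5, 331.1]), 0.88), (array([299.1, 424.4]), 0.76)]
```

View pics/c5.png

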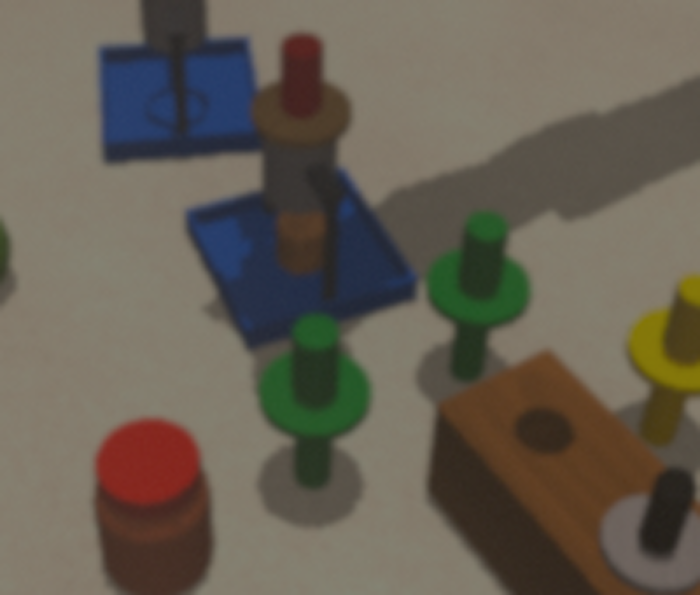

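View pics/wrist5.png

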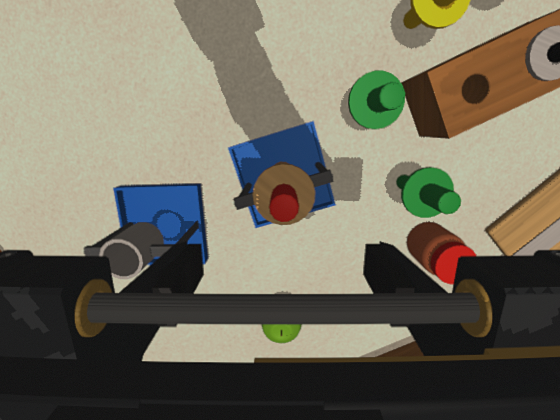

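The pusher hangs upright, with its collar on the mouth at scene (286,172). The cork stands in the tray at (286,209), the jar hasn't moved, and the gripper is well clear. I hand in the job.

```bash
python3 -c "
from h import *
print(r.finish_job())"
```

```text
the job is handed in; nothing more can be done
None
```

I pushed the cork out of the corked spout into its blue tray with the red-handled pusher. The pusher now hangs by its collar in that spout, released. I handed the job in soon after 11.4 s on the robot's clock; no verdict was reported.

My last pictures showed:
- **Pusher:** it hangs upright with its collar on the mouth.
- **Cork:** it stands in the tray under the spout.
- **Jar:** it is upright and unmoved, to within 2 pixels of detector noise.
- **Gripper:** it is fully open, about 150 mm above where it let go, with contact-force readings under 1 N.

No check failed. Two-view triangulation and the wrist picture agreed on the pusher's position to about 1–2 mm. I judged the final upright and seated state from the pictures and did not measure it.

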